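# Open the syringe pump for the next syringe

### The arm

A 6-joint arm with a two-finger parallel gripper is mounted at the origin on the work surface. World frame = base frame: x ahead of the robot, y to its left, z up, the work surface at z = 0. Lengths are in m, angles in rad, forces in N, time in s.
With the tool pointing down it reaches from about 0.4 to 0.825 m from the base axis. Payload 7 kg.
Tool frame: the origin (TCP) lies between the finger pads; the fingertips stand 8 mm ahead of it and the grasp point (between the pads) lies 11 mm behind it; z points along the fingers, y is the direction in which the jaws open and shut (so a half turn about z gives the same grasp; the last joint's range is limited). The gripper opens to 85 mm and grips with 20 to 120 N. Pads are 22 mm wide; open, the fingers measure 114 mm over their backs; the gripper's body (76 mm by 85 mm) begins 54 mm behind the grasp point. The pads swing forward as they close: fully open they stand 13 mm farther back than shut.
Start: joints at [1.465, 0.359, 0.012, 0, -1.224, -0.288], TCP at [0.259, 0.623, 0.239] pointing down, gripper open.
Joint ranges: [-3.07, 3.07], [-1.43, 2.12], [-1.02, 1.25], [-3.03, 1.67], [-3.05, -0], [-3.03, 3.03]. Speed limits (rad/s): [2.39, 2.39, 3.01, 3.14, 3.14, 3.14].

### API

Orientations are given as [roll, pitch, yaw] about the fixed x, y, z axes, in that order (R = Rz(yaw) Ry(pitch) Rx(roll)).
In Python, from cell import ctrl, vision, order gives the robot as it stands.
- The arm moves only by the tool step_arm, never from a script. Its argument "plan" is a list that holds one entry, the list of rows, each a list of 5 numbers: the closure, from -1 (fully open) to 1 (shut), so that 0 is half open, then the shift along the world's x, y, z in cm, then the turn about the world's z in units of 6 degrees (1.0 is 6 degrees). A call has 1 to 5 rows; each row shifts and turns the commanded pose from where the row before left it; what a row does not reach is not made up. A row lasts 1/8 s, in which the tool goes at most 62.5 mm and 10.7 degrees, less where a joint would pass 70% of its speed; a pose out of reach is approached as far as the arm can. A call is refused whole if a number of a shift passes 6.25 or a number of a turn 1, either way. A call with a gripper value outside its range is refused whole. The fingers move at their own pace and stop on an object; "newtons" is the grip in N (left out, the last holds). Time passes only in rows, so rows that do not move let the fingers close. It gives the time, the measured TCP pose, the force and the opening at its end, in the units of the state.
- ctrl.observe(): the state, without advancing time (a new reading comes with each control period).
- vision.snapshot(name): name is "scene" or "top" or "wrist"; returns the picture (420x560x3 uint8, red, green, blue); there is no depth.
- vision.camera_info(name): a dict with "fx", "fy", "cx", "cy" (pixels), "rvec" (rotation vector, rad) and "tvec" (3), from world to camera coordinates, as OpenCV has them. Camera axes: x right, y down, z forward; pixel columns grow to the right and rows downward; lengths in m; the calibration is good to about 2 mm. A picture is of the moment at which its call begins: read the wrist's pose just before it. camera_info takes no time and is no camera call; for the wrist camera it gives the pose at the moment of the call.
- order.job_done(): hands the job in, once; it reports no verdict.
The state is a dict: "time": time; "q": joint angles; "qvel": joint speeds; "tau": joint torques, N m; "position": TCP position; "tool_rot": TCP orientation; "wrist_force": force on the tool from outside, world axes, zero at the start; "ft_torque": the same for the moment, N m; "grip_width": opening from 0.0 (shut) to 1.0 (fully open).
Only numpy, scipy, OpenCV 4.12 (cv2) and the standard library are available. Lean on these libraries where they do the work, as an engineer would, in place of code of your own. Each camera call takes 0.05 s, during which the arm holds its last target. There are 200 camera calls.

### The job

Open the syringe pump so that the next syringe can be loaded: with a fingertip, press the orange release button on top of the black pusher block and keep it pressed while you slide the block away from the syringe cradle, all the way to its end stop; only then let the button come up again. Lift nothing, do not force the block along while the button is up, do not shift the pump on the bench, and leave the bottle, the vial, the tube rack and the spare syringe where they are.

Things in the scene. Friction and masses are not known exactly. Their poses are not given: they have to be found in the camera images.
- pump: Bench-top syringe pump, cream case 190 (its x) by 270 mm (its y), top 75 mm above the bench, 2.2 kg, loose on rubber feet. Origin: centre of its underside, on the bench; z up, -x side the sloping keypad. The drive on top runs along its y: black syringe cradle at y -125 to -65 mm (118 mm high, clamp at x +37 to +89 mm up to 168 mm), two rods and a screw, end plate at y +105 to +117 mm (121 mm high).
- pusher (a joint): Position of the black pusher block on the rods, m: 0 next to the syringe cradle, growing along the pump's +y, 0.12 against the end-stop bumpers. Locked while the release button is up (a half nut grips the lead screw, with up to 4 mm of play until it drops into the thread); with the button down it slides with about 1 N of drag and stays where it is left.
- release (a joint): Travel of the release button, m: 0 up (half nut engaged), 0.005 fully down. The nut is free of the screw once the button is 3 mm down. Spring return: it begins to move at about 2 N and is fully down at about 5.5 N.
- release_top (a point): Centre of the flat top face of the orange release button on the pusher block, 135 mm above the bench when up; rides with button and block. Cap 26 mm (pump x) by 28 mm (pump y), 9 mm proud of the block's top, still 4 mm when fully pressed; always at pump x = +20 mm. A fingertip pressing it with 6 N or more carries the block along by friction.
- block (a point): Centre of the pusher block's top face, 126 mm above the bench; the block is 112 mm (pump x -22 to +90 mm) by 34 mm (pump y), at pump y = -0.035 + pusher. On it, beside the button, an aluminium claw for the plunger at pump x +58 to +86 mm, up to 143 mm above the bench.
- end_stop (a point): Middle of the rubber bumpers' faces on the end plate, at pump x +20, y +102 mm, 102 mm above the bench: the block's end stop. The block's centre is 17 mm short of it when it rests there.
- bottle: Glass laboratory bottle with blue cap, 70 mm across, 140 mm tall, standing loose. Origin: centre of its underside. Not to be touched.
- vial: Small amber glass vial with white cap, 28 mm across, 54 mm tall, standing loose. Origin: centre of its underside. Not to be touched.
- rack: Low blue tube rack, 66 by 150 mm and 48 mm high, loose. Origin: centre of its underside. Not to be touched.
- syringe: Spare 10 ml syringe lying loose on the bench in front of the keypad, about 140 mm long along its y, 22 mm high. Origin: on the bench, under the barrel. Not to be touched.

How it is judged:
On the way, in this order (a step that is already met when the one before it is completed fails the run):
1. the release button is pressed down (3 mm or more) for 0.2 s (value of joint release above 0.003 m), for 0.2 s.
2. the pusher block is at its end stop (within 3 mm) with the button still held down for 0.2 s (value of joint pusher above 0.117 m and value of joint release above 0.003 m), for 0.2 s.
At the end, for the whole second after the job is handed in: The pusher block rests against its end stop (within 3 mm), the release button is up again (less than 1 mm down), the pump stands where it stood (within 10 mm, level) and the bottle, vial, rack and spare syringe have not been moved by more than 15 mm (value of joint pusher above 0.117 m and value of joint release below 0.001 m and velocity of joint pusher between -0.005 and 0.005 m/s and distance of pump from where it was at the start of the episode below 0.01 m and angle between pump's own z axis and vertical below 0.03 rad and distance of each of bottle, vial, rack, syringe from where it was at the start of the episode below 0.015 m); the robot touches nothing.
It fails at once if the block is forced along the screw with the release button up (value of joint release below 0.001 m and (velocity of joint pusher above 0.03 m/s or velocity of joint pusher below -0.03 m/s)).
It fails at once if the button is let up part way (block more than 15 mm from its start and more than 8 mm short of the stop) (value of joint release below 0.001 m and distance of release_top from where it was at the start of the episode above 0.015 m and value of joint pusher below 0.112 m).
It fails at once if the pump is shifted by more than 10 mm, tipped or lifted (distance of pump from where it was at the start of the episode above 0.01 m or angle between pump's own z axis and vertical above 0.05 rad).
It fails at once if the bottle or the vial is moved, tipped or lifted (distance of any of bottle, vial from where it was at the start of the episode above 0.015 m or angle between any of bottle, vial's own z axis and vertical above 0.3 rad).
It fails at once if the tube rack or the spare syringe is moved or lifted (distance of any of rack, syringe from where it was at the start of the episode above 0.015 m).
It also fails if it takes over 38 s, if anything falls off the work surface, if the arm or the gripper's body presses on something with over 40 N, if the wrist force passes 120 N, or if a joint passes its speed limit or range.

## Working session

There is one attempt and no reset: what is moved stays moved. The work goes in short steps, Python scripts to look and compute and a tool call to move; the robot and the scene stay as the last step left them, time stands still between calls to the robot, and variables do not carry over. Pictures are saved under pics/ and viewed, about 8 in all and at most 12, crops included, and the job is handed in when it is done.

Besides the shell and the picture viewer there is one more tool, called after "Call:" in YAML: its name, and indented under it one key for each argument. step_arm: Moves the arm, as the interface text tells. Its arguments: {"type":"object","properties":{"plan":{"type":"array","items":{"type":"array","items":{"type":"array","items":{"type":"number"}}}},"newtons":{"type":"number"}},"required":["plan"]}

```bash
mkdir -p pics; cat > h.py <<'E'
import numpy as np, cv2
from cell import ctrl, vision, order
def snap(n,f):
    im=vision.snapshot(n); cv2.imwrite('pics/'+f,cv2.cvtColor(im,cv2.COLOR_RGB2BGR)); return im
def ray(n,u,v,z):
    c=vision.camera_info(n); R=cv2.Rodrigues(np.array(c['rvec'],float))[0]; t=np.array(c['tvec'],float).ravel()
    o=-R.T@t; d=R.T@np.array([(u-c['cx'])/c['fx'],(v-c['cy'])/c['fy'],1])
    return o+d*(z-o[2])/d[2]
def proj(n,P):
    c=vision.camera_info(n); K=np.array([[c['fx'],0,c['cx']],[0,c['fy'],c['cy']],[0,0,1.]])
    return cv2.projectPoints(np.array(P,float).reshape(-1,3),np.array(c['rvec'],float),np.array(c['tvec'],float),K,None)[0].reshape(-1,2)
def orange(im):
    h=cv2.cvtColor(im,cv2.COLOR_RGB2HSV); m=cv2.inRange(h,(5,150,120),(20,255,255))
    n,l,s,c=cv2.connectedComponentsWithStats(m); return [(s[i].tolist(),c[i].round(1).tolist()) for i in range(1,n) if s[i,4]>15]
E
python3 - <<'E'
from h import *
for n in('top','scene'):
    im=snap(n,n+'0.png'); o=orange(im); print(n,o,[ray(n,*c,.135).round(4) for s,c in o])
s=ctrl.observe(); print(s)
E
```

```text
top [([272, 228, 13, 13, 109], [278.4, 233.7])] [array([0.4962, 0.0631, 0.135 ])]
scene [([265, 181, 16, 11, 106], [272.6, 185.7])] [array([0.4964, 0.0598, 0.135 ])]
{'time': 0.1, 'q': array([ 1.46511274e+00,  3.59328526e-01,  1.11950601e-02, -2.85339190e-04,
       -1.22410896e+00, -2.88086783e-01]), 'qvel': array([ 0.00125903, -0.00172959,  0.0027404 ,  0.00117557, -0.00057649,
        0.00092671]), 'tau': array([-6.09961789e-04, -5.84768987e+01,  2.94105005e+01,  6.95432827e+00,
       -3.22952197e-03,  1.06300070e-05]), 'position': array([0.25886055, 0.62296157, 0.23847237]), 'tool_rot': array([ 3.14012993e+00, -1.53699159e-04, -3.93867409e-01]), 'wrist_force': array([-0.90852273, -0.08430331, -0.5184053 ]), 'ft_torque': array([-0.01138484, -0.03482238,  0.02623994]), 'grip_width': 1.0006466781238852}
```

View pics/top0.png

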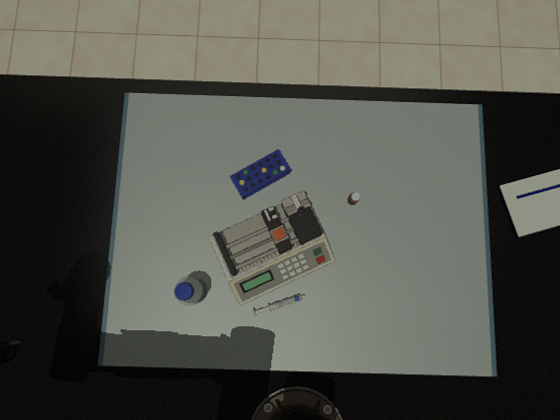

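View pics/scene0.png

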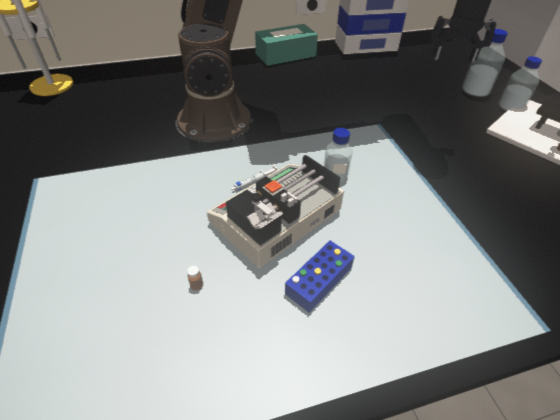

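The pictures show the button at top pixel (278,234) and scene pixel (273,186). The end plate is at about (225,255) in the top view, with the bottle at (185,291) beyond it. Next I'll get the pump's yaw from a crop.

```bash
python3 - <<'E'
from h import *
im=cv2.imread('pics/top0.png'); cv2.imwrite('pics/crop.png',cv2.resize(im[180:320,165:345],None,fx=4,fy=4,interpolation=cv2.INTER_CUBIC))
# pump fit: case colour (saturated cream) over top picture -> try yaw overlay scores
b=np.array([.4963,.0615])
g=cv2.cvtColor(im,cv2.COLOR_BGR2GRAY); e=cv2.distanceTransform(255-cv2.Canny(g,60,140),cv2.DIST_L2,3)
res=[]
for th in np.radians(np.arange(0,60,.5)):
    R=np.array([[np.cos(th),-np.sin(th)],[np.sin(th),np.cos(th)]])
    t=np.linspace(0,1,40)[:,None]
    def seg(a,c,z): p=np.array(a)*(1-t)+np.array(c)*t; return np.c_[(p-[.02,-.035])@R.T+b,np.full(40,z)]
    P=np.r_[seg((.095,-.135),(.095,.135),.075),seg((-.095,-.135),(-.095,.135),.03),seg((-.09,.135),(.095,.135),.06),seg((-.022,.117),(.09,.117),.121),seg((-.022,.105),(.09,.105),.121)]
    uv=proj('top',P); d=cv2.remap(e,uv[:,0].astype('f4').reshape(-1,1),uv[:,1].astype('f4').reshape(-1,1),1)
    res.append((float(np.minimum(d,6).mean()),round(float(np.degrees(th)),1)))
print(sorted(res)[:6])
for nm,u,v,z in(('endplate a',213,236,.121),('endplate b',235,274,.121),('bottle',184,291,.14)): print(nm,ray('top',u,v,z))
E
```

```text
[(1.3410052061080933, 29.0), (1.3495560884475708, 28.5), (1.3556761741638184, 29.5), (1.3660808801651, 28.0), (1.3798178434371948, 30.0), (1.3892831802368164, 27.5)]
endplate a [0.48728827 0.21994797 0.121     ]
endplate b [0.39872757 0.16280092 0.121     ]
bottle [0.35624684 0.27642367 0.14      ]
```

View pics/crop.png

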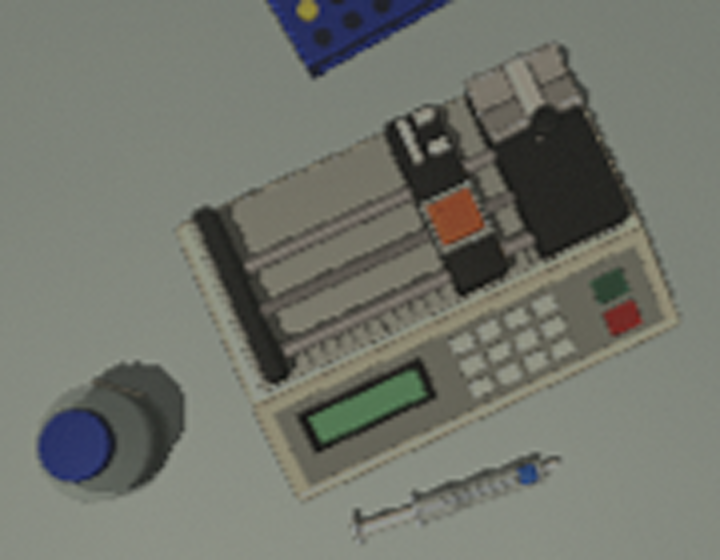

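```bash
python3 - <<'E'
from h import *
for a,c,z in(((303,500),(680,322),.02),((255,402),(638,222),.075),((195,212),(268,380),.121),((225,205),(285,345),.1)):
    p,q=[ray('top',165+u/4,180+v/4,z)[:2] for u,v in(a,c)]; d=q-p; print(p,q,np.linalg.norm(d),np.degrees(np.arctan2(d[1],d[0])))
im=vision.snapshot('wrist');print(orange(im))
E
```

```text
[0.32201187 0.15386813] [ 0.44309026 -0.08785448] 0.27035124704223557 -63.39379880625975
[0.38312704 0.18182226] [ 0.50197722 -0.05332796] 0.2634786355449937 -63.18694501482466
[0.49457709 0.21856429] [0.39617859 0.16977489] 0.10983018936957287 -153.62618710628504
[0.50175785 0.20358115] [0.417686   0.16268473] 0.09349114276023124 -154.05958143849244
[]
```

Call:
step_arm:
  plan:
    - [[1,2,-6,0,0],[1,3,-5,0,0],[1,3,-5,0,0],[1,3,-5,0,0],[1,2.5,-5,0,0]]

```text
time: 0.78
position: [0.3944, 0.3622, 0.2392]
tool_rot: [3.142, 0.0, -0.394]
wrist_force: [1.3, 0.3, 0.2]
grip_width: -0.002
```

Four edges give a yaw of about 26.6°, so the slide direction is (-0.448, 0.894). Now I'll move above the button.

Call:
step_arm:
  plan:
    - [[1,2,-6,0,0],[1,2,-6,0,0],[1,2,-6,0,0],[1,2,-6,0,0],[1,2,-4,0,0]]

```text
time: 1.4
position: [0.4929, 0.0844, 0.2395]
tool_rot: [-3.141, -0.0, -0.395]
wrist_force: [0.8, 0.9, 0.9]
grip_width: 0.004
```

```bash
python3 - <<'E'
from h import *
print(ctrl.observe()['position'])
im=snap('wrist','w1.png'); o=orange(im); print(o,[ray('wrist',*c,.135).round(4) for s,c in o])
E
```

```text
[0.4928655  0.08443763 0.23952659]
[([290, 158, 49, 48, 1300], [314.5, 181.7])] [array([0.4972, 0.0548, 0.135 ])]
```

View pics/w1.png

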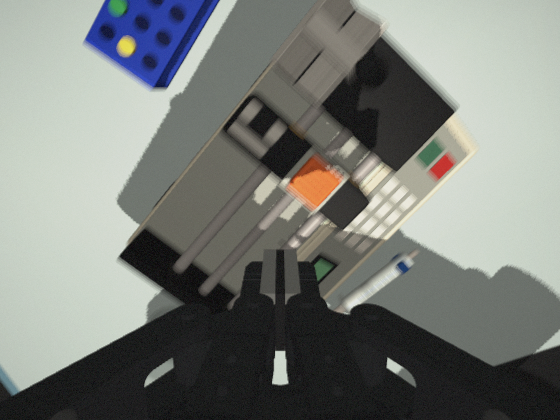

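The wrist view shows the button at (314,182), slightly blurred by motion and partly washed out by glare. It's close to the top-view result. I'll lower to about 40 mm above it and re-measure at rest.

Call:
step_arm:
  plan:
    - [[1,0.4,-2.5,-2,0],[1,0,0,-3,0],[1,0,0,-1,0],[1,0,0,0,0],[1,0,0,0,0]]

```text
time: 2.08
position: [0.4974, 0.0624, 0.1803]
tool_rot: [-3.141, -0.001, -0.393]
wrist_force: [-1.0, -0.1, 1.3]
grip_width: 0.006
```

```bash
python3 - <<'E'
from h import *
s=ctrl.observe();print(s['position'],s['wrist_force'])
im=snap('wrist','w2.png'); o=orange(im); print(o,[ray('wrist',*c,.135).round(4) for s,c in o])
tip=s['position']-[0,0,.008]; print(proj('wrist',[tip]))
E
```

```text
[0.49743824 0.06243116 0.18031087] [-0.98301401 -0.10664224  1.26207652]
[([252, 205, 68, 53, 1968], [285.6, 232.3])] [array([0.4969, 0.0589, 0.135 ])]
[[278.85119465 266.94316118]]
```

View pics/w2.png

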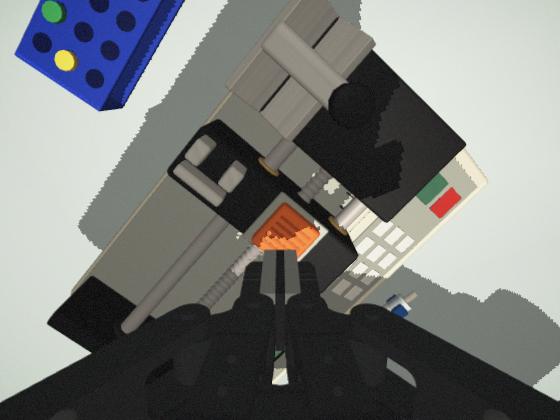

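The fingertip is within 2 mm of the button centre. Next: descend.

Call:
step_arm:
  plan:
    - [[1,0,-0.1,-2,0],[1,0,0,-1.2,0],[1,0,0,-0.3,0],[1,0,0,-0.2,0],[1,0,0,0,0]]

```text
time: 2.75
position: [0.4971, 0.061, 0.1428]
tool_rot: [-3.141, -0.0, -0.394]
wrist_force: [-1.9, 0.2, 2.6]
grip_width: -0.001
```

Call:
step_arm:
  plan:
    - [[1,0,0,-0.2,0],[1,0,0,-0.2,0],[1,0,0,-0.1,0],[1,0,0,0,0]]

```text
time: 3.25
position: [0.4972, 0.0608, 0.138]
tool_rot: [-3.141, -0.001, -0.393]
wrist_force: [-2.6, -0.2, 8.9]
grip_width: -0.001
```

Call:
step_arm:
  plan:
    - [[1,0,0,-0.1,0],[1,0,0,-0.05,0],[1,0,0,0,0],[1,0,0,0,0]]

```text
time: 3.75
position: [0.4976, 0.0605, 0.1378]
tool_rot: [-3.141, -0.002, -0.393]
wrist_force: [-4.9, -2.1, 20.1]
grip_width: 0.003
```

The button bottoms out at about 20 N. I'll start the slide gently.

Call:
step_arm:
  plan:
    - [[1,-0.13,0.27,0,0],[1,-0.22,0.45,0,0],[1,-0.27,0.54,0,0],[1,-0.27,0.54,0,0]]

```text
time: 4.25
position: [0.4886, 0.0785, 0.1377]
tool_rot: [-3.142, -0.002, -0.393]
wrist_force: [-5.7, -4.3, 19.6]
grip_width: -0.002
```

```bash
python3 - <<'E'
from h import *
for n in('top','wrist'):
    im=snap(n,n+'3.png'); o=orange(im); print(n,o,[ray(n,*c,.130).round(4) for s,c in o])
s=ctrl.observe();print(s['position'],s['wrist_force'])
E
```

```text
top [] []
wrist [([267, 234, 58, 44, 606], [295.7, 251.4]), ([256, 253, 7, 8, 30], [260.1, 257.7])] [array([0.4926, 0.0694, 0.13  ]), array([0.4957, 0.0844, 0.13  ])]
[0.4884667  0.07879053 0.13773291] [-5.67672572 -2.34995748 20.09081433]
```

View pics/wrist3.png

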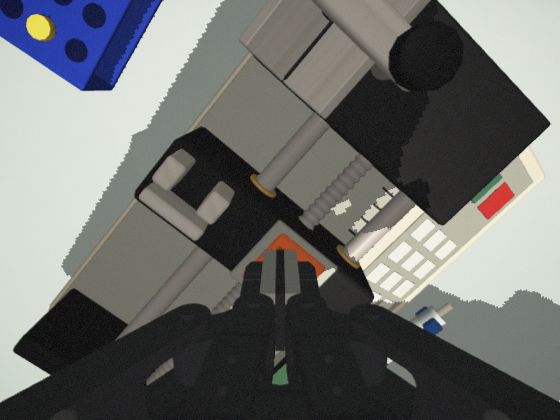

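The block is riding along with the finger: the gap to the cradle has grown and the fingertip is centred on the cap. I'll keep going.

Call:
step_arm:
  plan:
    - [[1,-0.3,0.6,0,0],[1,-0.35,0.7,0,0],[1,-0.35,0.7,0,0],[1,-0.35,0.7,0,0],[1,-0.35,0.7,0,0]]

```text
time: 4.97
position: [0.4716, 0.1126, 0.1377]
tool_rot: [-3.141, -0.002, -0.393]
wrist_force: [-5.6, -3.3, 20.0]
grip_width: -0.001
```

Call:
step_arm:
  plan:
    - [[1,-0.35,0.7,0,0],[1,-0.35,0.7,0,0],[1,-0.35,0.7,0,0],[1,-0.35,0.7,0,0],[1,-0.35,0.7,0,0]]

```text
time: 5.6
position: [0.4541, 0.1478, 0.1377]
tool_rot: [-3.141, -0.002, -0.393]
wrist_force: [-5.5, -3.2, 20.7]
grip_width: 0.0
```

Call:
step_arm:
  plan:
    - [[1,-0.3,0.6,0,0],[1,-0.2,0.4,0,0],[1,-0.13,0.27,0,0],[1,-0.1,0.2,0,0],[1,0,0,0,0]]

```text
time: 6.22
position: [0.4473, 0.1613, 0.1377]
tool_rot: [3.14, -0.003, -0.392]
wrist_force: [-0.5, -10.0, 18.3]
grip_width: 0.002
```

There's now about 9 N of resistance along the slide, with 113 mm travelled. I'll check whether that is the end stop.

```bash
python3 - <<'E'
from h import *
a=snap('wrist','w4.png'); b=snap('scene','s4.png'); b=b[140:260,190:370]
cv2.imwrite('pics/m4.png',cv2.cvtColor(np.hstack([a[:,:],np.zeros((420,10,3),'u1')])[:, :],cv2.COLOR_RGB2BGR))
cv2.imwrite('pics/s4c.png',cv2.cvtColor(cv2.resize(b,None,fx=4,fy=4,interpolation=2),cv2.COLOR_RGB2BGR))
s=ctrl.observe();print(s['position'],s['wrist_force'])
E
```

```text
[0.44731031 0.16130652 0.13772167] [-0.21213351 -9.49590169 19.16110875]
```

View pics/w4.png

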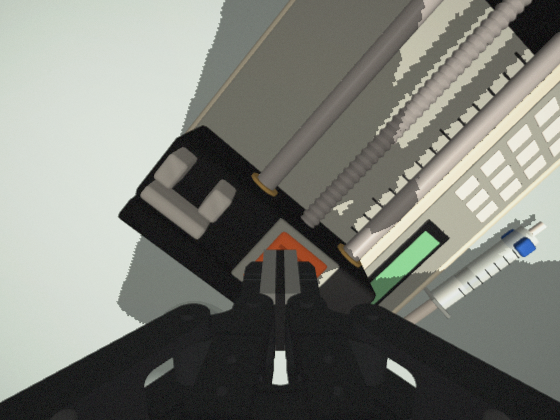

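View pics/s4c.png

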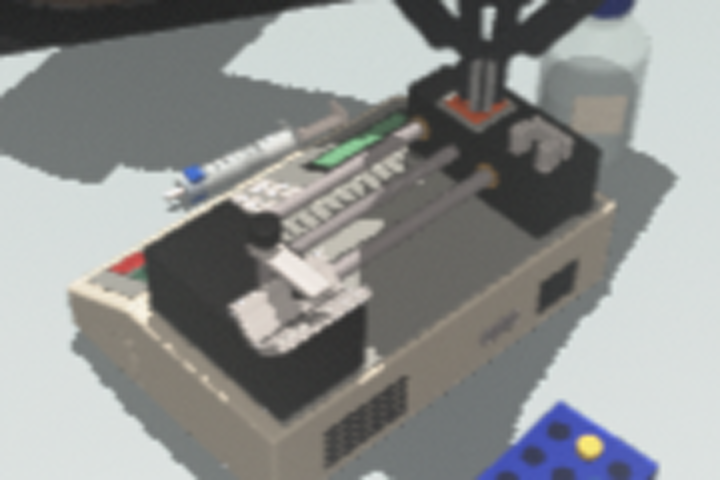

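The block sits against the end plate and the finger is still centred on the cap. A further 1 mm push will show whether the stop is solid.

Call:
step_arm:
  plan:
    - [[1,-0.04,0.08,0,0],[1,0,0,0,0],[1,0,0,0,0]]

```text
time: 6.7
position: [0.4472, 0.1617, 0.1378]
tool_rot: [3.14, -0.003, -0.393]
wrist_force: [2.0, -11.9, 19.3]
grip_width: 0.006
```

It's solid: the force rose and the finger moved only about 0.4 mm. Now I'll lift straight up and retreat.

Call:
step_arm:
  plan:
    - [[1,0,0,-0.0,0],[1,0,0,0.2,0],[1,0,0,0.3,0],[1,0,0,0.5,0],[1,0,0,1,0]]

```text
time: 7.32
position: [0.4451, 0.1633, 0.1556]
tool_rot: [3.141, 0.001, -0.394]
wrist_force: [0.4, -0.2, -0.6]
grip_width: 0.0
```

Call:
step_arm:
  plan:
    - [[1,0,0,4,0],[1,0,0,5,0],[1,2,5,2,0],[1,0,6,0,0],[1,0,6,0,0]]

```text
time: 7.95
position: [0.4655, 0.3352, 0.2666]
tool_rot: [-3.14, 0.0, -0.394]
wrist_force: [1.0, 0.1, 0.5]
grip_width: 0.001
```

Call:
step_arm:
  plan:
    - [[1,0,6,0,0],[1,0,6,0,0],[1,0,0,0,0],[1,0,0,0,0]]

```text
time: 8.45
position: [0.4652, 0.4535, 0.2653]
tool_rot: [3.14, 0.0, -0.393]
wrist_force: [0.1, 0.2, 0.2]
grip_width: 0.004
```

```bash
python3 - <<'E'
from h import *
im=snap('top','top5.png'); o=orange(im); print(o,[ray('top',*c,.135).round(4) for s,c in o])
cv2.imwrite('pics/c5.png',cv2.cvtColor(cv2.resize(im[130:320,165:365],None,fx=3,fy=3,interpolation=2),cv2.COLOR_RGB2BGR))
im=snap('scene','s5.png'); o=orange(im); print(o,[ray('scene',*c,.135).round(4) for s,c in o])
a=cv2.imread('pics/top0.png',0)[:,:]; b=cv2.imread('pics/top5.png',0)
for nm,(x,y,w,h) in dict(rack=(225,145,70,58),vial=(344,188,20,20),keypad=(290,230,48,36)).items():
    print(nm,cv2.phaseCorrelate(np.float32(a[y:y+h,x:x+w]),np.float32(b[y:y+h,x:x+w])))
print(ctrl.observe()['position'])
E
```

```text
[([230, 247, 13, 14, 112], [235.8, 253.4])] [array([0.4465, 0.1619, 0.135 ])]
[([302, 159, 15, 10, 95], [308.9, 163.7])] [array([0.4464, 0.1599, 0.135 ])]
rack ((0.02773208078303213, -0.01356783591835864), 0.9718141553578553)
vial ((-0.06415749879745292, -0.09385076288372574), 0.9492755889892578)
keypad ((0.054746577990840706, -0.0038454701977812533), 0.93955923202965)
[0.46563585 0.45256357 0.26614676]
```

View pics/c5.png

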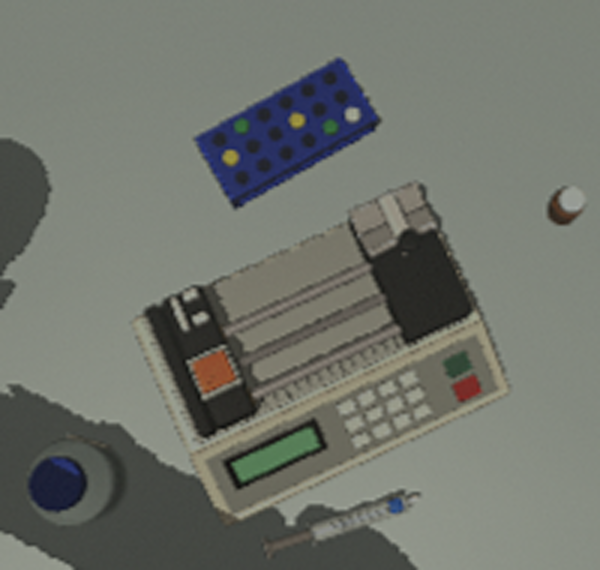

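The block rests against the end plate with the button up. The bottle, vial, rack, syringe and pump all look unmoved, and the arm is clear.

```bash
python3 -c "
from h import *
print(order.job_done())"
```

```text
the job is handed in; nothing more can be done
None
```

I pressed the release button fully down with the closed fingertips, at about 20 N. I held it there while sliding the block along the pump's +y to its end stop. Then I lifted straight off, moved the arm clear and handed the job in at about 8.5 s of the 38 s allowed.

**Last checks:**
- **End stop:** the resistance along the slide rose to about 11 N, and an extra 0.9 mm push moved the finger only 0.4 mm. The last picture shows the block against the end plate.
- **Button and arm:** the wrist force was back to about 0 after the lift, so nothing is being touched. I took the button to be up from that and the picture, not from a reading of its travel.
- **Nothing else moved:** the rack, vial and keypad shifted by about 0.1 pixel or less in the top view. The bottle's cap is at the same pixel. The spare syringe I judged by eye only.

**One disagreement:** the button's measured travel was 111–112 mm by camera and 113 mm by the finger, not 120 mm. I explain this by the block starting about 5–8 mm along the rods, but I measured that start only roughly. An estimate from the end plate's corners put the button about 3 mm short of the stop, within that measurement's error (1 pixel is about 2.6 mm). So the block being within 3 mm of the stop rests mainly on the solid contact I felt.

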